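# Restock the sanding bobbin case

## Robot

A 6-joint arm with a two-finger parallel gripper is mounted at the origin on a cart in front of the work surface, level with it; the furniture and walls round the work are solid. World frame = base frame: x ahead of the robot, y to its left, z up, the work surface at z = 0. Lengths are in mm, angles in rad, forces in N, time in s.
With the tool pointing down it reaches from about 275 to 825 mm from the base axis. Payload 4.9 kg.
Tool frame: the origin (TCP) lies on the centre line of the jaws, within the pads' length; the fingertips stand 19 mm ahead of it and the grasp point (between the pads) is the TCP; z points along the fingers, y is the line along which they close (so a half turn about z gives the same grasp; the last joint's range is limited). The gripper opens to 85 mm and grips with 20 to 120 N. Pads are 22 mm wide; open, the fingers measure 114 mm over their backs; the gripper's body (76 mm by 85 mm) begins 54 mm behind the grasp point. The pads swing forward as they close: fully open they stand 13 mm farther back than shut.
Start: joints at [1.215, 0.326, -0.193, 1.052, 0, 1.437], TCP at [120.985, 536.546, 227.181] pointing down, gripper open.
Joint ranges: [-2.65, 2.65], [-0.97, 1.79], [-1.3, 1.35], [-1.93, 2.1], [-1.47, 1.37], [-3.14, 3.14]. Speed limits (rad/s): [2.57, 2.57, 3.14, 3.14, 3.14, 3.14].

## Interface

Orientations are given as a 3x3 rotation matrix whose columns are the frame's x, y, z axes.
In Python, from plant import env, snapshot, camera_info, masks_of, spot_point gives the robot as it stands. The module is installed in compiled form; this text tells all that it offers.
- The arm moves only by the tool play_rows, never from a script. Its argument "plan" is a list of rows, each a list of 4 numbers: the shift along the tool's x, y, z in mm, then the turn about the tool's z in degrees. A call has exactly 5 rows; each row shifts and turns the commanded pose from where the row before left it, along the tool's axes as they then stand; what a row does not reach is not made up. A row lasts 1/12 s, in which the tool goes at most 41.7 mm and 7.16 degrees, less where a joint would pass 70% of its speed; a pose out of reach is approached as far as the arm can. A call with a gripper value outside its range is refused whole. "fingers" is the finger opening in mm, from 0 to 85.4, set as the call begins (left out, the last holds). The fingers move at their own pace and stop on an object; "newtons" is the grip in N (left out, the last holds). Time passes only in rows, so rows that do not move let the fingers close, or fill a call up. It gives the time, the measured TCP pose, the force, the opening and the grip force at its end, in the units of the state.
- env.get_state(): the state, without advancing time (a new reading comes with each control period).
- snapshot(name): name is "scene" or "top" or "wrist"; returns the picture (400x640x3 uint8, blue, green, red); there is no depth.
- camera_info(name): a dict with "fx", "fy", "cx", "cy" (pixels), "R" (3x3) and "t" (3): a world point X has camera coordinates R X + t. Camera axes: x right, y down, z forward; pixel columns grow to the right and rows downward; lengths in mm; the calibration is good to about 2 mm. A picture is of the moment at which its call begins: read the wrist's pose just before it. camera_info takes no time and is no camera call; for the wrist camera it gives the pose at the moment of the call.
- env.sign_off(): hands the job in; it is judged then, once.
Trained networks look in the newest picture that a camera, given by its name, has taken for a name from the list of things; names that differ only in an ending like _2 or _b are one class to them, and where a whole thing is asked for, a point or a joint stands for the part that bears it (a point fixed in the world has none). Each returns a list of dicts, best first, with "p" (0 to 1); they miss things now and then, are a little off and sometimes report something else, mostly with a low value. They report only what shows in the picture. A call takes as long as a camera call. They do not tell look-alikes from the thing itself.
- masks_of(camera, query): "mask" (400x640 bool, what is visible of it) and "centre" ([column, row] in pixels, amid what is visible of it).
- spot_point(camera, query): "centre" ([column, row] in pixels: a listed point, or the origin of a listed thing).
The state is a dict: "time_s": time; "qpos": joint angles; "dq": joint speeds; "joint_torque": joint torques, N m; "ee_pos": TCP position; "tool_rot": TCP orientation; "ft_force": force on the tool from outside, world axes, zero at the start; "wrist_torque": the same for the moment, N m; "opening": opening from 0.0 (shut) to 1.0 (fully open); "grasp_force": force on a finger pad.
Only numpy, scipy, OpenCV 4.12 (cv2) and the standard library are available. Lean on these libraries where they do the work, as an engineer would, in place of code of your own. Each camera call takes 0.05 s, during which the arm holds its last target. There are 200 camera calls.

## Task

Restock the bobbin case: slide its flush dust cover fully open by pressing down on it and dragging it away from you, lift any bare core off its spindle and put it in the aluminium tray, and push every fresh sanding bobbin on the bench fully down onto a spindle of its own. When all are in, slide the cover fully shut again, and leave the other things on the bench where they lie.

Things in the scene. Friction and masses are not known exactly. Their poses are not given: they have to be found in the camera images.
- case: Plywood case fixed to the bench, 281 (x) x 344 (y) x 66 mm high; walls 14 mm thick, 64 high, with 1.6 mm strips on the side walls. Origin: centre of its underside; x from front wall to back wall, y along the spindles. Front half: trough, inside 123 (x) x 316 mm, floor 6 mm above the bench, with a row of four upright spindles. Back half: deck 56 mm high for the cover to slide onto.
- cover (a joint): The case's dust cover: grey plate 127 (x) x 313 (y) x 8 mm, no handle, top flush with the walls. Slides along the case's x: 0 m = fully shut over the trough, 0.125 m = fully open against the back wall. Stays where it is left; moved by pressing a fingertip down on it and dragging. It resists with about 1.2 N plus 8 N per m/s and does not give downward.
- cover_mid (a point): Middle of the cover's top face, 64 mm above the bench; moves with the cover; axes as the case's. Three flush black rubber inlays, 70 mm (x) x 45 mm (y), lie at y = -95, 0 and 95 mm from it.
- spindle_1 (a point): Round tip of spindle 1 (spindles are counted from the case's +y end, 78 mm apart along its y, midway between the trough's front and back): 12 mm thick, the tip 50 mm above the bench, 44 mm above the trough's floor. Axes as the case's.
- spindle_2 (a point): Round tip of spindle 2 (spindles are counted from the case's +y end, 78 mm apart along its y, midway between the trough's front and back): 12 mm thick, the tip 50 mm above the bench, 44 mm above the trough's floor. Axes as the case's.
- spindle_3 (a point): Round tip of spindle 3 (spindles are counted from the case's +y end, 78 mm apart along its y, midway between the trough's front and back): 12 mm thick, the tip 50 mm above the bench, 44 mm above the trough's floor. Axes as the case's.
- spindle_4 (a point): Round tip of spindle 4 (spindles are counted from the case's +y end, 78 mm apart along its y, midway between the trough's front and back): 12 mm thick, the tip 50 mm above the bench, 44 mm above the trough's floor. Axes as the case's.
- bobbin_1_c (a point): Centre (20 mm above its underside) of a fresh sanding bobbin: a plain black rubber drum with a brown abrasive sleeve, diameter 50 mm, height 40 mm, with a 20 mm bore right through along its z; 0.06 to 0.13 kg; starts standing on the bench. May be absent.
- bobbin_2_c (a point): Centre (20 mm above its underside) of a fresh sanding bobbin: a plain black rubber drum with a brown abrasive sleeve, diameter 50 mm, height 40 mm, with a 20 mm bore right through along its z; 0.06 to 0.13 kg; starts standing on the bench. May be absent.
- bobbin_3_c (a point): Centre (20 mm above its underside) of a fresh sanding bobbin: a plain black rubber drum with a brown abrasive sleeve, diameter 50 mm, height 40 mm, with a 20 mm bore right through along its z; 0.06 to 0.13 kg; starts standing on the bench. May be absent.
- bobbin_4_c (a point): Centre (20 mm above its underside) of a fresh sanding bobbin: a plain black rubber drum with a brown abrasive sleeve, diameter 50 mm, height 40 mm, with a 20 mm bore right through along its z; 0.06 to 0.13 kg; starts standing on the bench. May be absent.
- core_1_c (a point): Centre (22 mm above its underside) of a bare, worn-out bobbin core: a grey plastic tube of diameter 36 mm and height 44 mm on a foot flange 50 mm in diameter and 6 mm thick, with a 20 mm bore through along its z; about 0.05 kg; starts seated on spindle 1, under the cover. May be absent.
- core_2_c (a point): Centre (22 mm above its underside) of a bare, worn-out bobbin core: a grey plastic tube of diameter 36 mm and height 44 mm on a foot flange 50 mm in diameter and 6 mm thick, with a 20 mm bore through along its z; about 0.05 kg; starts seated on spindle 2, under the cover. May be absent.
- core_3_c (a point): Centre (22 mm above its underside) of a bare, worn-out bobbin core: a grey plastic tube of diameter 36 mm and height 44 mm on a foot flange 50 mm in diameter and 6 mm thick, with a 20 mm bore through along its z; about 0.05 kg; starts seated on spindle 3, under the cover. May be absent.
- core_4_c (a point): Centre (22 mm above its underside) of a bare, worn-out bobbin core: a grey plastic tube of diameter 36 mm and height 44 mm on a foot flange 50 mm in diameter and 6 mm thick, with a 20 mm bore through along its z; about 0.05 kg; starts seated on spindle 4, under the cover. May be absent.
- tray: Open aluminium tray fixed to the bench, outside 120 mm (x) x 160 mm (y) x 28 mm high, walls and floor 5 mm. Origin: centre of its underside, z up. Large enough for two cores standing side by side along its y.
- shim_c_c (a point): Bystander lying on the bench: ply offcut, 32x70x15 mm. Its centre.
- hex_keys_c (a point): Bystander lying on the bench: red set of hex keys, 22x85x19 mm. Its centre.
- screwdriver_fl_c (a point): Bystander lying on the bench: flat screwdriver with a yellow handle, 26x184x26 mm. Its centre.
- pencil_c (a point): Bystander lying on the bench: carpenter's pencil, 9x151x8 mm. Its centre.
Things that resemble listed ones, but are neither listed nor needed, are in the scene too. Leave any green look-alike of the part that bears bobbin_2_c alone. What is shaped like the part that bears bobbin_3_c but green is not meant.

How it is judged (in metres and radians):
On the way, in this order (a step that is already met when the one before it is completed fails the run):
1. the cover is slid fully open (value of joint cover above 0.115 m), for 0.2 s.
2. every bare core is in the tray and every bobbin is fully down on a spindle (height (world z) of each of bobbin_1_c, bobbin_2_c, bobbin_3_c, bobbin_4_c below 0.033 m and angle between each of bobbin_1_c, bobbin_2_c, bobbin_3_c, bobbin_4_c's own z axis and vertical below 0.15 rad and (horizontal distance between bobbin_1_c and spindle_1 below 0.008 m or horizontal distance between bobbin_1_c and spindle_2 below 0.008 m or horizontal distance between bobbin_1_c and spindle_3 below 0.008 m or horizontal distance between bobbin_1_c and spindle_4 below 0.008 m) and (horizontal distance between bobbin_2_c and spindle_1 below 0.008 m or horizontal distance between bobbin_2_c and spindle_2 below 0.008 m or horizontal distance between bobbin_2_c and spindle_3 below 0.008 m or horizontal distance between bobbin_2_c and spindle_4 below 0.008 m) and (horizontal distance between bobbin_3_c and spindle_1 below 0.008 m or horizontal distance between bobbin_3_c and spindle_2 below 0.008 m or horizontal distance between bobbin_3_c and spindle_3 below 0.008 m or horizontal distance between bobbin_3_c and spindle_4 below 0.008 m) and (horizontal distance between bobbin_4_c and spindle_1 below 0.008 m or horizontal distance between bobbin_4_c and spindle_2 below 0.008 m or horizontal distance between bobbin_4_c and spindle_3 below 0.008 m or horizontal distance between bobbin_4_c and spindle_4 below 0.008 m) and x of core_1_c in the frame of tray between -0.056 and 0.056 m and y of core_1_c in the frame of tray between -0.076 and 0.076 m and height (world z) of each of core_1_c, core_2_c, core_3_c, core_4_c below 0.045 m and x of core_2_c in the frame of tray between -0.056 and 0.056 m and y of core_2_c in the frame of tray between -0.076 and 0.076 m and x of core_3_c in the frame of tray between -0.056 and 0.056 m and y of core_3_c in the frame of tray between -0.076 and 0.076 m and x of core_4_c in the frame of tray between -0.056 and 0.056 m and y of core_4_c in the frame of tray between -0.076 and 0.076 m), for 0.2 s.
3. the cover is slid fully shut (value of joint cover below 0.006 m), for 0.2 s.
At the end, for the whole second after the job is handed in: The cover is shut to within 6 mm; every bobbin present stands upright (within 0.15 rad) around a spindle (axis within 8 mm of the spindle's), down on the trough's floor (centre below 33 mm); every core present lies or stands inside the tray (its centre inside the rim, below 45 mm); all at rest (all of step 2 and value of joint cover below 0.006 m and linear speed of each of bobbin_1, bobbin_2, bobbin_3, bobbin_4, core_1, core_2, core_3, core_4 below 0.02 m/s); the robot touches nothing.
It fails at once if the shim_c is pushed more than 50 mm from its place (distance of shim_c_c from where it was at the start of the episode above 0.05 m).
It fails at once if the hex_keys is pushed more than 50 mm from its place (distance of hex_keys_c from where it was at the start of the episode above 0.05 m).
It fails at once if the screwdriver_fl is pushed more than 50 mm from its place (distance of screwdriver_fl_c from where it was at the start of the episode above 0.05 m).
It fails at once if the pencil is pushed more than 50 mm from its place (distance of pencil_c from where it was at the start of the episode above 0.05 m).
Of bobbin_1, bobbin_2, bobbin_3, bobbin_4 only 3 to 4 are there at a start; the rules pass over those that are not, and their reading is None.
Of core_1, core_2, core_3, core_4 only 1 to 2 are there at a start; the rules pass over those that are not, and their reading is None.
At some moment in a run one of bobbin_1, bobbin_2, bobbin_3, bobbin_4 may be knocked a few centimetres aside while the robot is not near it.
It also fails if it takes over 210 s, if anything falls off the work surface, if the arm or the gripper's body presses on something with over 40 N, if the wrist force passes 120 N, or if a joint passes its speed limit or range.

## Working session

There is one attempt and no reset: what is moved stays moved. The work goes in short steps, Python scripts to look and compute and a tool call to move; the robot and the scene stay as the last step left them, time stands still between calls to the robot, and variables do not carry over. Pictures are saved under pics/ and viewed, at most 14 in all, crops included, and the job is handed in when it is done.

Besides the shell and the picture viewer there is one more tool, called as name(argument=value, ...) on one line, values as JSON. play_rows: Moves the arm, as the interface text tells. Its arguments: {"type":"object","properties":{"plan":{"type":"array"},"fingers":{"type":"number"},"newtons":{"type":"number"}},"required":["plan"]}

```bash
mkdir -p pics; cat > h.py <<'E'
import numpy as np, cv2
from plant import env, snapshot, camera_info, masks_of, spot_point
def ray(cam,px,info=None):
    c=info or camera_info(cam); R=np.array(c["R"]);t=np.array(c["t"]).ravel()
    d=R.T@np.array([(px[0]-c["cx"])/c["fx"],(px[1]-c["cy"])/c["fy"],1.]); return -R.T@t,d
def at_z(cam,px,z,info=None):
    o,d=ray(cam,px,info); return o+d*(z-o[2])/d[2]
def proj(cam,X,info=None):
    c=info or camera_info(cam); p=np.array(c["R"])@np.array(X,float)+np.array(c["t"]).ravel()
    return np.array([c["fx"]*p[0]/p[2]+c["cx"],c["fy"]*p[1]/p[2]+c["cy"]])
def tri(rays):
    A=np.zeros((3,3));b=np.zeros(3)
    for o,d in rays:
        d=d/np.linalg.norm(d);P=np.eye(3)-np.outer(d,d);A+=P;b+=P@o
    X=np.linalg.solve(A,b); return X,[np.linalg.norm((np.eye(3)-np.outer(d,d)/(d@d))@(X-o)) for o,d in rays]
E
python3 - <<'E'
from h import *
s=env.get_state();print(s["ee_pos"],np.round(s["tool_rot"],3).tolist())
for n in ("scene","top","wrist"):
    cv2.imwrite(f"pics/{n}0.png",snapshot(n)); c=camera_info(n);print(n,c["fx"],np.round(-np.array(c["R"]).T@np.array(c["t"]).ravel()),np.round(c["R"],2).tolist())
for n in ("scene","top"):
    for q in ("bobbin_1_c","case","cover_mid","tray","core_1_c"):
        for r in spot_point(n,q): print(n,q,round(r["p"],2),np.round(r["centre"],1),np.round(at_z(n,r["centre"],{"bobbin_1_c":20,"cover_mid":64}.get(q,0)),0))
E
```

```text
[120.77676087 535.97226133 226.37339438] [[-0.975, 0.22, -0.001], [0.22, 0.975, -0.002], [0.0, -0.002, -1.0]]
scene 395.9052157752737 [  42. -351.  795.] [[0.56, -0.83, 0.02], [-0.62, -0.43, -0.66], [0.55, 0.36, -0.75]]
top 375.02156565713176 [ 423.  -24. 1096.] [[-0.01, -1.0, -0.03], [-0.99, 0.02, -0.13], [0.13, 0.02, -0.99]]
wrist 332.8056310652052 [ 56. 551. 373.] [[0.22, 0.98, -0.0], [0.94, -0.21, 0.26], [0.25, -0.06, -0.97]]
scene bobbin_1_c 0.67 [305.7 186.8] [616.  72.  20.]
scene bobbin_1_c 0.17 [274.9 201.7] [529. 107.  20.]
scene case 0.94 [389.1 258.6] [ 557. -211.    0.]
scene case 0.21 [385.9 261.6] [ 545. -209.    0.]
scene cover_mid 0.71 [384.5 263.4] [ 499. -220.   64.]
scene cover_mid 0.66 [284.6 167.6] [608. 133.  64.]
scene tray 0.82 [190.4 193.4] [436. 322.   0.]
top bobbin_1_c 0.54 [291.1 191. ] [612.  80.  20.]
top case 0.63 [393.8 207.9] [ 560. -219.    0.]
top case 0.33 [288.8 189.3] [621.  89.   0.]
top cover_mid 0.93 [399.3 226.8] [ 500. -221.   64.]
top tray 0.96 [209.4 253.3] [435. 322.   0.]
top tray 0.26 [240.7 180.2] [651. 233.   0.]
```

View pics/scene0.png

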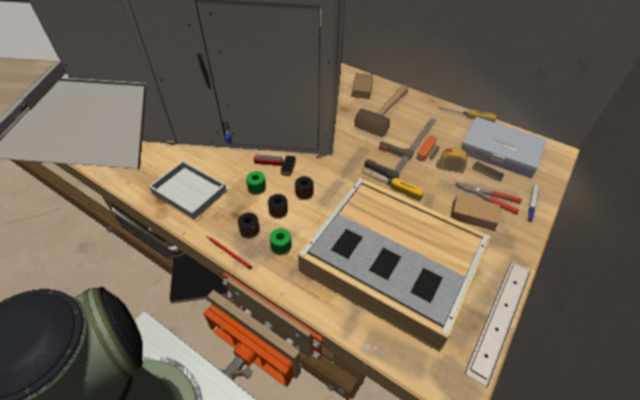

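View pics/top0.png

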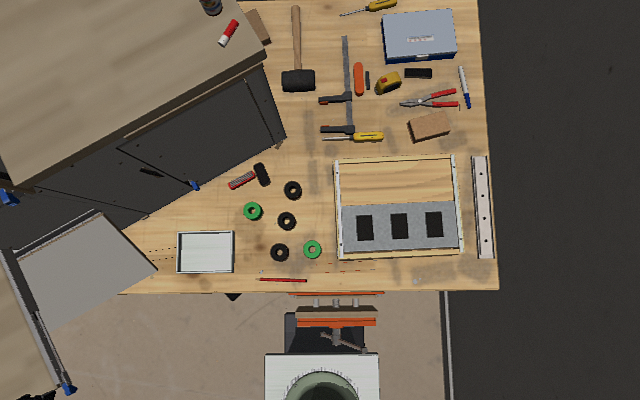

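```bash
python3 - <<'E'
from h import *
P={}
for n in ("scene","top"):
    im=snapshot(n).astype(int); g=(im.max(2)<45).astype(np.uint8)
    N,L,st,ce=cv2.connectedComponentsWithStats(g)
    for i in range(1,N):
        if 100<st[i,4]<900: P.setdefault(n,[]).append(ce[i])
        if 100<st[i,4]<900: print(n,np.round(ce[i],1),st[i,4],np.round(at_z(n,ce[i],64)),np.round(at_z(n,ce[i],30)))
for a in P["scene"]:
    for b in P["top"]:
        X,e=tri([ray("scene",a),ray("top",b)])
        if e[0]<6 and -20<X[2]<90: print(np.round(a),np.round(b),np.round(X,1),np.round(e,1))
for n in ("scene","top"):
    for q in ("bobbin_1_c","cover","shim_c_c","hex_keys_c","pencil_c","screwdriver_fl_c","tray"):
        for r in masks_of(n,q): print(n,q,round(r["p"],2),np.round(r["centre"]),r["mask"].sum(),np.round(at_z(n,r["centre"],20)))
E
```

```text
scene [203.7  70.2] 126 [822. 642.  64.] [859. 689.  30.]
scene [287.9 164. ] 126 [624. 135.  64.] [651. 157.  30.]
scene [303.9 187.5] 276 [579.  51.  64.] [604.  69.  30.]
scene [277.6 205.6] 303 [495.  68.  64.] [516.  87.  30.]
scene [248.3 224.9] 345 [411.  87.  64.] [428. 108.  30.]
scene [346.5 243.4] 400 [ 497. -126.   64.] [ 518. -115.   30.]
scene [384.8 263.3] 454 [ 500. -221.   64.] [ 521. -214.   30.]
scene [426.3 284.8] 518 [ 503. -315.   64.] [ 524. -314.   30.]
top [271.9  97.7] 131 [880. 131.  64.] [895. 136.  30.]
top [417.9  72.6] 240 [ 945. -293.   64.] [ 962. -302.   30.]
top [299.6  81.6] 536 [927.  50.  64.] [943.  52.  30.]
top [169.3 134.8] 425 [775. 427.  64.] [786. 442.  30.]
top [259.4 111.3] 125 [839. 167.  64.] [853. 173.  30.]
top [424.  134.6] 103 [ 759. -301.   64.] [ 770. -310.   30.]
top [261.5 173.9] 216 [655. 160.  64.] [662. 166.  30.]
top [151.  172.3] 103 [665. 475.  64.] [673. 492.  30.]
top [ 11.6 182.6] 228 [643. 878.  64.] [650. 908.  30.]
top [292.6 190.1] 212 [607.  72.  64.] [613.  75.  30.]
top [ 94.  199.9] 152 [589. 635.  64.] [594. 6
[... 1195 characters left out ...]
im_c_c 0.78 [286. 165.] 236 [653. 167.  20.]
scene shim_c_c 0.52 [303. 187.] 375 [611.  78.  20.]
scene hex_keys_c 0.79 [270. 158.] 220 [649. 221.  20.]
scene pencil_c 0.52 [232. 256.] 138 [344.  86.  20.]
scene screwdriver_fl_c 0.76 [402. 186.] 436 [ 764. -137.   20.]
scene screwdriver_fl_c 0.71 [392. 270.] 7696 [ 521. -234.   20.]
scene tray 0.86 [188. 188.] 2560 [436. 326.  20.]
top cover 0.7 [396. 226.] 5319 [ 505. -220.   20.]
top shim_c_c 0.73 [263. 173.] 241 [668. 164.  20.]
top hex_keys_c 0.64 [242. 179.] 220 [652. 224.  20.]
top pencil_c 0.46 [286. 280.] 151 [358.  96.  20.]
top screwdriver_fl_c 0.84 [365. 136.] 331 [ 773. -140.   20.]
top tray 0.82 [205. 252.] 2492 [440. 329.  20.]
```

play_rows(plan=[[0,0,0,-7],[0,0,0,-7],[0,0,0,-0.8],[-16,-36,3,0],[-16,-36,3,0]], fingers=0)

```text
time_s: 1.87
ee_pos: [155.6, 466.1, 220.8]
tool_rot: [[-0.999, -0.037, 0.001], [-0.037, 0.999, 0.001], [-0.001, 0.001, -1.0]]
ft_force: [0.3, -0.3, 0.1]
opening: 0.3
grasp_force: 0.0
```

play_rows(plan=[[-16,-36,3,0],[-16,-36,3,0],[-16,-36,3,0],[-16,-36,3,0],[-16,-36,3,0]])

```text
time_s: 2.28
ee_pos: [242.5, 287.2, 206.2]
tool_rot: [[-0.999, -0.035, 0.001], [-0.035, 0.999, 0.0], [-0.001, 0.0, -1.0]]
ft_force: [1.6, 0.3, 0.1]
opening: 0.0
grasp_force: 0.0
```

play_rows(plan=[[-16,-36,3,0],[-16,-36,3,0],[-16,-36,3,0],[-16,-36,3,0],[-16,-36,3,0]])

```text
time_s: 2.7
ee_pos: [329.2, 110.0, 191.5]
tool_rot: [[-0.999, -0.034, 0.001], [-0.034, 0.999, 0.0], [-0.001, 0.0, -1.0]]
ft_force: [0.6, 0.0, -0.1]
opening: -0.004
grasp_force: 0.0
```

play_rows(plan=[[-16,-36,3,0],[-16,-36,3,0],[-16,-36,3,0],[-16,-36,3,0],[-16,-36,3,0]])

```text
time_s: 3.12
ee_pos: [415.8, -67.3, 176.3]
tool_rot: [[-0.999, -0.033, 0.001], [-0.033, 0.999, -0.0], [-0.001, -0.0, -1.0]]
ft_force: [2.0, 1.2, -0.5]
opening: -0.001
grasp_force: 0.0
```

play_rows(plan=[[-14,-31,14,0],[-14,-31,14,0],[-14,-31,14,0],[-14,-31,14,0],[-13,-28,14,0]])

```text
time_s: 3.53
ee_pos: [490.4, -216.8, 105.5]
tool_rot: [[-0.999, -0.033, 0.001], [-0.033, 0.999, -0.001], [-0.001, -0.001, -1.0]]
ft_force: [0.4, 1.0, 0.1]
opening: 0.002
grasp_force: 0.0
```

play_rows(plan=[[0,0,8,0],[0,0,5,0],[0,0,4,0],[0,0,3,0],[0,0,2,0]])

```text
time_s: 3.95
ee_pos: [489.3, -213.4, 84.3]
tool_rot: [[-0.999, -0.037, -0.0], [-0.037, 0.999, 0.0], [0.0, 0.0, -1.0]]
ft_force: [0.4, 0.1, -0.0]
opening: -0.002
grasp_force: 0.0
```

play_rows(plan=[[0,0,2,0],[0,0,1,0],[0,0,0,0],[0,0,0,0],[0,0,0,0]])

```text
time_s: 4.37
ee_pos: [489.8, -214.5, 81.5]
tool_rot: [[-0.999, -0.037, 0.0], [-0.037, 0.999, -0.0], [-0.0, -0.0, -1.0]]
ft_force: [-0.3, -0.5, 0.2]
opening: 0.003
grasp_force: 0.0
```

play_rows(plan=[[0,0,1,0],[0,0,1,0],[0,0,0,0],[0,0,0,0],[0,0,0,0]])

```text
time_s: 4.78
ee_pos: [489.6, -214.5, 79.1]
tool_rot: [[-0.999, -0.036, -0.0], [-0.036, 0.999, 0.0], [0.0, 0.0, -1.0]]
ft_force: [0.5, -0.5, -0.6]
opening: 0.001
grasp_force: 0.0
```

play_rows(plan=[[0,0,1,0],[0,0,1,0],[0,0,0,0],[0,0,0,0],[0,0,0,0]])

```text
time_s: 5.2
ee_pos: [489.6, -214.5, 77.2]
tool_rot: [[-0.999, -0.036, -0.0], [-0.036, 0.999, 0.0], [0.0, 0.0, -1.0]]
ft_force: [-0.5, 1.7, -0.4]
opening: 0.004
grasp_force: 0.0
```

play_rows(plan=[[0,0,1,0],[0,0,1,0],[0,0,0,0],[0,0,0,0],[0,0,0,0]])

```text
time_s: 5.62
ee_pos: [489.6, -214.5, 75.2]
tool_rot: [[-0.999, -0.037, -0.0], [-0.037, 0.999, 0.0], [0.0, 0.0, -1.0]]
ft_force: [0.3, -0.3, -0.5]
opening: 0.0
grasp_force: 0.0
```

Still free; look from the wrist and scene cameras.

```bash
python3 - <<'E'
from h import *
a=snapshot("wrist");b=snapshot("scene");cv2.imwrite("pics/w1.png",np.vstack([a[:,:],]))
b=b[160:360,260:520];cv2.imwrite("pics/s1.png",cv2.resize(b,None,fx=3,fy=3,interpolation=2))
s=env.get_state();print(proj("wrist",s["ee_pos"]-np.array([0,0,19])),proj("scene",s["ee_pos"]-np.array([0,0,19])),s["ee_pos"])
E
```

```text
[320.61705066 247.74631355] [379.68496918 267.13926316] [ 489.66746491 -214.51823698   75.22661612]
```

View pics/s1.png

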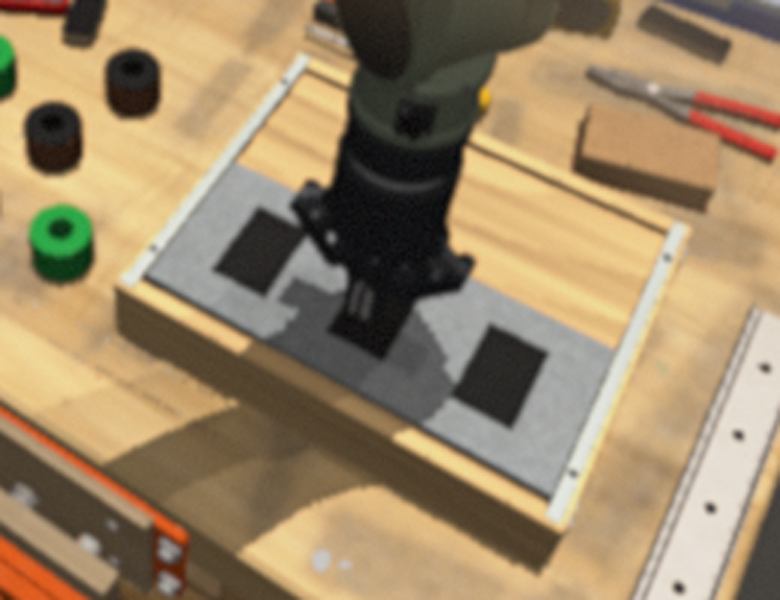

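View pics/w1.png

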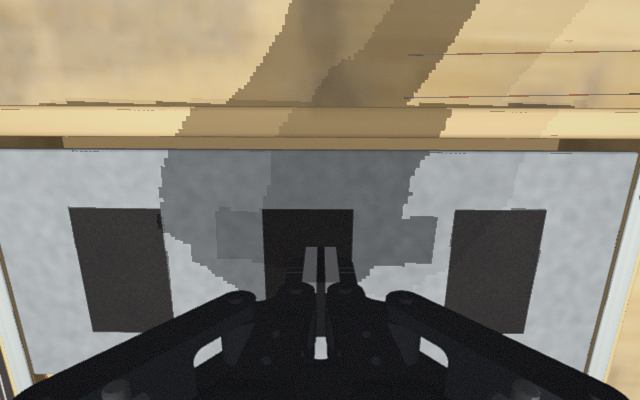

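play_rows(plan=[[0,0,1,0],[0,0,1,0],[0,0,1,0],[0,0,0,0],[0,0,0,0]])

```text
time_s: 6.13
ee_pos: [489.5, -214.4, 72.1]
tool_rot: [[-0.999, -0.036, -0.0], [-0.036, 0.999, 0.0], [0.0, 0.0, -1.0]]
ft_force: [0.1, 0.3, 0.5]
opening: -0.001
grasp_force: 0.0
```

play_rows(plan=[[0,0,1,0],[0,0,1,0],[0,0,0,0],[0,0,0,0],[0,0,0,0]])

```text
time_s: 6.55
ee_pos: [489.7, -214.5, 70.2]
tool_rot: [[-0.999, -0.036, 0.0], [-0.036, 0.999, 0.0], [-0.0, 0.0, -1.0]]
ft_force: [0.1, 0.2, 0.4]
opening: 0.001
grasp_force: 0.0
```

play_rows(plan=[[0,0,1,0],[0,0,1,0],[0,0,0,0],[0,0,0,0],[0,0,0,0]])

```text
time_s: 6.97
ee_pos: [489.6, -214.5, 68.2]
tool_rot: [[-0.999, -0.036, -0.0], [-0.036, 0.999, 0.0], [0.0, 0.0, -1.0]]
ft_force: [-0.4, 0.2, 0.5]
opening: -0.001
grasp_force: 0.0
```

play_rows(plan=[[0,0,1,0],[0,0,1,0],[0,0,0,0],[0,0,0,0],[0,0,0,0]])

```text
time_s: 7.38
ee_pos: [489.6, -214.5, 66.1]
tool_rot: [[-0.999, -0.037, -0.0], [-0.037, 0.999, 0.0], [0.0, 0.0, -1.0]]
ft_force: [-0.1, 0.4, -0.1]
opening: -0.001
grasp_force: 0.0
```

```bash
python3 - <<'E'
from h import *
s=env.get_state();print(s["ee_pos"],s["ft_force"],s["qpos"],s["joint_torque"],s["opening"])
a=snapshot("wrist")
b=snapshot("scene")
cv2.imwrite("pics/s2.png",np.hstack([cv2.resize(a[180:300,250:390],(400,343),interpolation=2),cv2.resize(b[210:330,300:440],(400,343),interpolation=2)]))
E
```

```text
[ 489.62804997 -214.48095069   66.14880118] [-0.05735285  0.37732709 -0.14507638] [-5.50986338e-01  4.62838119e-01 -4.45061133e-01  6.62975466e-01
 -1.84756864e-05 -5.87526777e-01] [ 1.40228913e-03 -4.58374214e+01  2.06924593e+01  2.34162108e-03
 -3.23784761e-04  2.91428330e-05] -0.0007348622965829593
```

View pics/s2.png

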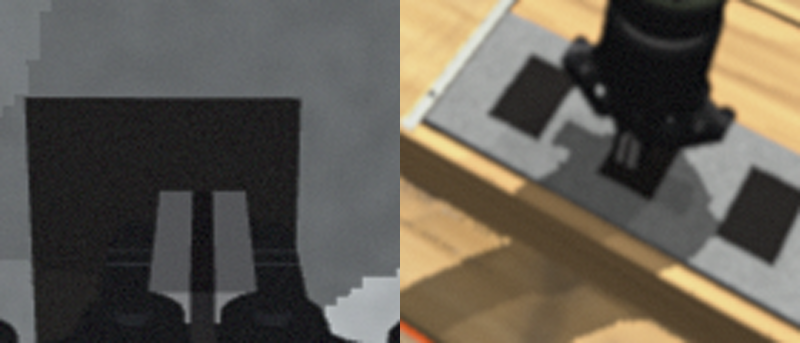

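```bash
python3 - <<'E'
from h import *
p=env.get_state()["ee_pos"]; x=np.array([-1,-.037,0]);y=np.array([-.037,1,0])
for k in (-10,0,6,13,19,25,32):
    print(k,[np.round(proj(n,p+11*x+a*y-np.array([0,0,k])),1).tolist() for n in("wrist","scene") for a in(-8,8)])
print(proj("scene",[501.8-22,-220.5,61]),proj("scene",[501.8,-220.5,61]))
E
```

```text
-10 [[302.5, 249.1], [338.9, 249.0], [382.0, 267.8], [375.1, 264.2]]
0 [[303.6, 241.0], [337.7, 241.0], [381.4, 270.3], [374.6, 266.7]]
6 [[304.2, 236.6], [337.1, 236.6], [381.0, 271.7], [374.2, 268.2]]
13 [[304.9, 231.9], [336.4, 231.8], [380.6, 273.4], [373.9, 269.9]]
19 [[305.4, 228.1], [335.9, 228.1], [380.2, 274.8], [373.5, 271.3]]
25 [[305.9, 224.6], [335.4, 224.6], [379.8, 276.3], [373.2, 272.8]]
32 [[306.4, 220.8], [334.9, 220.7], [379.4, 277.9], [372.9, 274.4]]
[380.22637343 270.67850681] [385.10697237 263.31818441]
```

play_rows(plan=[[0,0,1,0],[0,0,1,0],[0,0,0,0],[0,0,0,0],[0,0,0,0]])

```text
time_s: 7.9
ee_pos: [489.6, -214.5, 64.2]
tool_rot: [[-0.999, -0.037, -0.0], [-0.037, 0.999, 0.0], [0.0, 0.0, -1.0]]
ft_force: [0.1, -0.1, 0.1]
opening: 0.002
grasp_force: 0.0
```

play_rows(plan=[[0,0,1,0],[0,0,1,0],[0,0,0,0],[0,0,0,0],[0,0,0,0]])

```text
time_s: 8.32
ee_pos: [489.6, -214.5, 62.2]
tool_rot: [[-0.999, -0.036, -0.0], [-0.036, 0.999, 0.0], [0.0, 0.0, -1.0]]
ft_force: [-0.7, -0.9, -0.0]
opening: -0.002
grasp_force: 0.0
```

play_rows(plan=[[0,0,1,0],[0,0,1,0],[0,0,0,0],[0,0,0,0],[0,0,0,0]])

```text
time_s: 8.73
ee_pos: [489.6, -214.5, 60.1]
tool_rot: [[-0.999, -0.037, -0.0], [-0.037, 0.999, 0.0], [0.0, 0.0, -1.0]]
ft_force: [0.2, 0.6, 0.7]
opening: 0.002
grasp_force: 0.0
```

play_rows(plan=[[0,0,1,0],[0,0,1,0],[0,0,0,0],[0,0,0,0],[0,0,0,0]])

```text
time_s: 9.15
ee_pos: [491.2, -214.5, 59.9]
tool_rot: [[-0.999, -0.037, 0.003], [-0.037, 0.999, -0.0], [-0.003, -0.0, -1.0]]
ft_force: [-0.5, 2.7, 10.8]
opening: -0.003
grasp_force: 5.7
```

play_rows(plan=[[-3,0,0.5,0],[-8,0,0,0],[-10,0,0,0],[-10,0,0,0],[-10,0,0,0]])

```text
time_s: 9.57
ee_pos: [532.2, -213.2, 59.9]
tool_rot: [[-0.999, -0.037, 0.003], [-0.037, 0.999, -0.001], [-0.003, -0.001, -1.0]]
ft_force: [-2.2, 2.5, 13.1]
opening: -0.002
grasp_force: 7.0
```

play_rows(plan=[[-10,0,0,0],[-10,0,0,0],[-10,0,0,0],[-10,0,0,0],[-10,0,0,0]])

```text
time_s: 9.98
ee_pos: [582.2, -211.6, 59.9]
tool_rot: [[-0.999, -0.037, 0.003], [-0.037, 0.999, -0.001], [-0.003, -0.001, -1.0]]
ft_force: [-1.7, 0.9, 12.9]
opening: 0.002
grasp_force: 6.2
```

play_rows(plan=[[-10,0,0,0],[-10,0,0,0],[-8,0,0,0],[-5,0,0,0],[-3,0,0,0]])

```text
time_s: 10.4
ee_pos: [611.3, -210.7, 59.8]
tool_rot: [[-0.999, -0.036, -0.011], [-0.036, 0.999, -0.004], [0.011, -0.003, -1.0]]
ft_force: [-26.0, -0.3, 32.2]
opening: 0.002
grasp_force: 15.8
```

play_rows(plan=[[5,0,-10,0],[5,0,-35,0],[15,0,-35,0],[25,0,-30,0],[25,0,-30,0]], fingers=60)

```text
time_s: 10.82
ee_pos: [541.2, -212.6, 199.0]
tool_rot: [[-0.999, -0.037, 0.001], [-0.037, 0.999, -0.0], [-0.001, -0.0, -1.0]]
ft_force: [0.6, -0.2, 1.4]
opening: 0.698
grasp_force: 0.0
```

play_rows(plan=[[25,0,-30,0],[20,0,-10,0],[0,0,0,0],[0,0,0,0],[0,0,0,0]])

```text
time_s: 11.23
ee_pos: [497.0, -214.2, 237.2]
tool_rot: [[-0.999, -0.036, 0.0], [-0.036, 0.999, 0.0], [-0.0, 0.0, -1.0]]
ft_force: [-0.1, 0.4, 0.2]
opening: 0.7
grasp_force: 0.0
```

```bash
python3 - <<'E'
from h import *
s=env.get_state();print(s["ee_pos"])
im={n:snapshot(n) for n in("wrist","top","scene")}
cv2.imwrite("pics/w3.png",im["wrist"]);cv2.imwrite("pics/t3.png",im["top"])
for n in im:
    for q in ("core_1_c","spindle_1","cover_mid"):
        for r in spot_point(n,q): print(n,q,round(r["p"],2),np.round(r["centre"],1),np.round(at_z(n,r["centre"],{"core_1_c":28,"spindle_1":50}.get(q,64)),1))
E
```

```text
[ 496.963714   -214.23796828  237.23073583]
wrist core_1_c 0.28 [277.2 178.6] [ 494.3 -260.5   28. ]
wrist core_1_c 0.21 [430.3 182.3] [492.4 -94.8  28. ]
wrist spindle_1 0.84 [274.4 181.5] [ 493.5 -260.6   50. ]
wrist spindle_1 0.81 [200.5 181.9] [ 496.6 -335.6   50. ]
wrist spindle_1 0.76 [356.1 179.9] [ 488.9 -177.9   50. ]
wrist spindle_1 0.72 [429.2 180.2] [ 486.5 -103.7   50. ]
wrist cover_mid 0.58 [313.7 298.7] [ 616.8 -216.7   64. ]
top spindle_1 0.88 [354.7 228.9] [496.6 -99.6  50. ]
top spindle_1 0.69 [410.2 226.5] [ 500.9 -253.4   50. ]
top cover_mid 0.85 [396.3 182.2] [ 623.9 -217.6   64. ]
scene core_1_c 0.39 [398.  283.3] [ 493.8 -261.4   28. ]
scene spindle_1 0.97 [336.4 244.4] [ 489.9 -104.    50. ]
scene spindle_1 0.7 [401.6 279.7] [ 492.9 -266.4   50. ]
scene spindle_1 0.67 [367.1 261.3] [ 490.7 -183.5   50. ]
scene spindle_1 0.66 [434.5 293.6] [ 502.5 -337.3   50. ]
scene cover_mid 0.61 [408.6 222.2] [ 630.  -213.8   64. ]
scene cover_mid 0.2 [368.9 261. ] [ 485.2 -189.5   64. ]
```

View pics/w3.png

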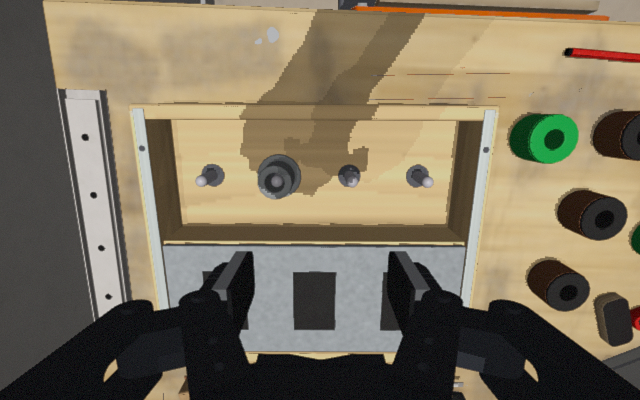

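```bash
python3 - <<'E'
from h import *
w={4:(202,181.5),3:(275,181.5),2:(350,180.5),1:(428.5,181)}
s={1:(336.4,244.4),3:(401.6,279.7),2:(367.1,261.3),4:(434.5,293.6)}
t={1:(354.7,228.9),3:(410.2,226.5)}
for i in w:
    r=[ray("wrist",w[i]),ray("scene",s[i])]+([ray("top",t[i])] if i in t else [])
    print(i,*[np.round(v,1) for v in tri(r)],[np.round(at_z("top",t[i],50),1)] if i in t else "",np.round(at_z("wrist",w[i],50),1))
im=snapshot("wrist");c=im[140:230,150:480];cv2.imwrite("pics/c4.png",np.vstack([cv2.resize(c,(790,215),interpolation=2),cv2.resize(snapshot("top")[195:275,320:480],(790,380),interpolation=2)]))
E
```

```text
4 [ 497.4 -335.5   54.6] [2.7 2.7]  [ 496.4 -334.9   50. ]
3 [ 501.3 -261.9   30.3] [4.  3.8 4.1] [array([ 500.9, -253.4,   50. ])] [ 493.8 -260.6   50. ]
2 [ 489.6 -184.3   52. ] [0.3 0.3]  [ 490.  -184.4   50. ]
1 [ 494.  -100.8   40.4] [4.6 1.4 3.3] [array([496.6, -99.6,  50. ])] [ 487.7 -104.5   50. ]
```

View pics/c4.png

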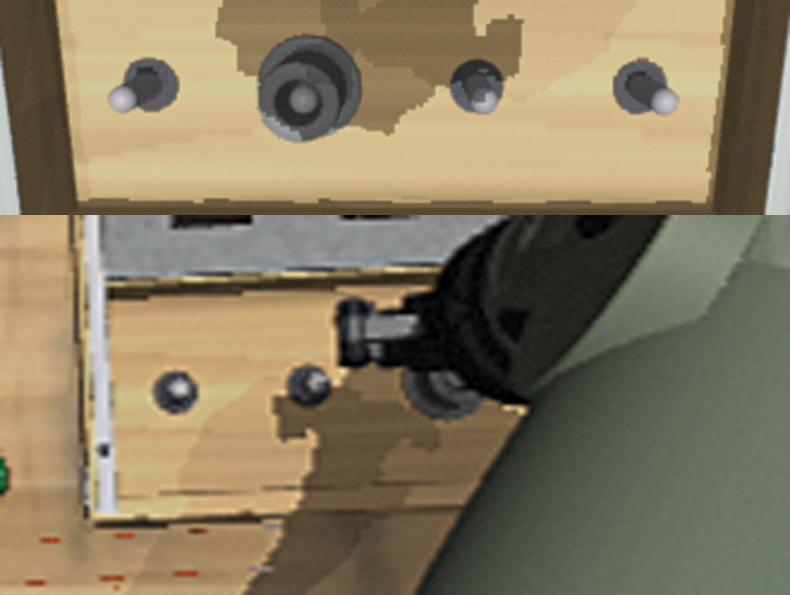

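```bash
python3 - <<'E'
from h import *
w={4:(201,181),3:(276.6,181.8),2:(352.2,181.8),1:(427.4,182.2)}
for i in w: print(i,np.round(at_z("wrist",w[i],49),1))
for b in((213.5,175),(417.8,175.5)): print("base",np.round(at_z("wrist",b,7),1))
for i,t in {1:(355.8,231.4),2:(384,229.5)}.items():
    print(np.round(at_z("top",t,49),1),*[np.round(v,1) for v in tri([ray("top",t),ray("wrist",w[i])])])
im=snapshot("wrist").astype(int);g=(im.max(2)<45).astype(np.uint8);g[350:]=0
N,L,st,ce=cv2.connectedComponentsWithStats(g)
for i in range(1,N):
    if st[i,4]>500: print(ce[i],st[i],np.round(at_z("wrist",ce[i],64),1))
E
```

```text
4 [ 496.2 -336.4   49. ]
3 [ 494.3 -259.2   49. ]
2 [ 491.5 -182.    49. ]
1 [ 489.2 -105.1   49. ]
base [ 496.9 -336.6    7. ]
base [ 489.2 -103.     7. ]
[ 489.6 -102.6   49. ] [ 490.2 -103.    42.9] [0.1 0.1]
[ 493.8 -180.9   49. ] [ 493.5 -181.6   42.2] [0.8 0.8]
[616.35595391 134.89372599] [ 593  112   47   48 1562] [435.2  62.3  64. ]
[587.01560549 213.24594257] [ 557  191   69   49 1602] [512.3  53.5  64. ]
[176.17108217 319.59586888] [  56  252  198   98 8908] [ 648.6 -367.2   64. ]
[463.19435737 319.44570085] [ 383  252  201   98 8932] [637.3 -52.6  64. ]
[555.02149093 284.20819342] [ 527  261   62   50 1489] [591.4  38.7  64. ]
[617.55740922 322.06378803] [ 603  299   29   47 1019] [634.5 117.5  64. ]
```

play_rows(plan=[[3,-25,25,0],[0,-20.5,35,0],[0,0,38,0],[0,0,36,0],[0,0,20,0]])

```text
time_s: 12.4
ee_pos: [493.2, -259.0, 79.9]
tool_rot: [[-0.999, -0.036, -0.004], [-0.036, 0.999, 0.003], [0.004, 0.003, -1.0]]
ft_force: [-0.3, -0.2, 0.4]
opening: 0.704
grasp_force: 0.0
```

play_rows(plan=[[0,0,20,0],[0,0,20,0],[0,0,15,0],[0,0,10,0],[0,0,5,0]])

```text
time_s: 12.82
ee_pos: [494.6, -259.4, 12.3]
tool_rot: [[-0.999, -0.036, -0.002], [-0.036, 0.999, 0.001], [0.002, 0.001, -1.0]]
ft_force: [-0.6, 0.0, -0.0]
opening: 0.703
grasp_force: 0.0
```

play_rows(plan=[[0,0,0,0],[0,0,0,0],[0,0,0,0],[0,0,0,0],[0,0,0,0]], fingers=20, newtons=30)

```text
time_s: 13.23
ee_pos: [495.8, -260.2, 14.5]
tool_rot: [[-0.999, -0.037, 0.001], [-0.037, 0.999, -0.001], [-0.001, -0.001, -1.0]]
ft_force: [0.5, 0.3, 0.3]
opening: 0.419
grasp_force: 30.0
```

play_rows(plan=[[0,0,-25,0],[0,0,-35,0],[0,0,-40,0],[0,10,-25,0],[3,35,0,0]])

```text
time_s: 13.65
ee_pos: [495.9, -220.7, 145.4]
tool_rot: [[-0.999, -0.032, 0.012], [-0.032, 0.999, -0.009], [-0.012, -0.009, -1.0]]
ft_force: [1.7, -1.3, -0.2]
opening: 0.413
grasp_force: 30.2
```

play_rows(plan=[[3,40,0,0],[3,40,0,0],[3,40,0,0],[3,40,0,0],[3,40,0,0]])

```text
time_s: 14.07
ee_pos: [468.0, -14.0, 139.3]
tool_rot: [[-0.999, -0.036, 0.001], [-0.036, 0.999, -0.0], [-0.001, -0.0, -1.0]]
ft_force: [1.5, 0.1, -0.1]
opening: 0.414
grasp_force: 30.2
```

play_rows(plan=[[3,40,0,0],[3,40,0,0],[3,40,0,0],[3,40,0,0],[3,40,0,0]])

```text
time_s: 14.48
ee_pos: [445.7, 185.7, 139.3]
tool_rot: [[-0.999, -0.037, 0.001], [-0.037, 0.999, 0.0], [-0.001, 0.0, -1.0]]
ft_force: [0.9, 0.4, -0.6]
opening: 0.417
grasp_force: 30.2
```

play_rows(plan=[[3,40,0,0],[3,40,0,0],[0,30,0,0],[0,20,0,0],[0,5,0,0]])

```text
time_s: 14.9
ee_pos: [434.9, 321.8, 139.2]
tool_rot: [[-0.999, -0.041, 0.001], [-0.041, 0.999, 0.002], [-0.001, 0.002, -1.0]]
ft_force: [-0.3, -0.7, -0.5]
opening: 0.416
grasp_force: 30.3
```

```bash
python3 - <<'E'
from h import *
print(env.get_state()["ee_pos"],env.get_state()["opening"])
snapshot("top");snapshot("wrist")
for n in("top","wrist"):
  for r in spot_point(n,"tray"): print(n,r["p"],np.round(at_z(n,r["centre"],0)))
  for r in masks_of(n,"tray")[:1]:
    c=max(cv2.findContours(r["mask"].astype(np.uint8),0,1)[0],key=cv2.contourArea)
    print([np.round(at_z(n,q,28)[:2]).tolist() for q in cv2.boxPoints(cv2.minAreaRect(c))])
E
```

```text
[434.94293286 321.77006499 139.18676421] 0.4158988885036754
top 0.77 [446. 333.   0.]
[[639.0, 270.0], [680.0, 195.0], [654.0, 181.0], [613.0, 255.0]]
wrist 0.75 [438. 325.   0.]
[[499.0, 239.0], [379.0, 247.0], [378.0, 404.0], [499.0, 416.0]]
```

play_rows(plan=[[0,2,35,0],[0,0,35,0],[0,0,30,0],[0,0,15,0],[0,0,7,0]])

```text
time_s: 15.62
ee_pos: [433.5, 318.0, 14.2]
tool_rot: [[-0.999, -0.034, -0.004], [-0.034, 0.999, -0.002], [0.004, -0.002, -1.0]]
ft_force: [0.5, 0.0, 0.3]
opening: 0.42
grasp_force: 30.2
```

play_rows(plan=[[0,0,0,0],[0,0,1,0],[0,0,1,0],[0,0,0,0],[0,0,0,0]])

```text
time_s: 16.03
ee_pos: [435.9, 320.8, 15.8]
tool_rot: [[-0.999, -0.036, 0.002], [-0.036, 0.999, 0.001], [-0.002, 0.001, -1.0]]
ft_force: [-0.5, -0.4, -0.4]
opening: 0.42
grasp_force: 30.3
```

play_rows(plan=[[0,0,0,0],[0,0,0,0],[0,0,0,0],[0,0,-20,0],[0,0,-35,0]], fingers=66)

```text
time_s: 16.45
ee_pos: [432.2, 318.8, 67.1]
tool_rot: [[-0.999, -0.037, -0.007], [-0.036, 0.999, -0.004], [0.007, -0.003, -1.0]]
ft_force: [1.1, -0.1, -0.5]
opening: 0.771
grasp_force: 0.0
```

play_rows(plan=[[0,-20,-30,0],[0,-38,-10,0],[0,-40,0,0],[0,-40,0,0],[0,-40,0,0]])

```text
time_s: 16.87
ee_pos: [441.6, 141.2, 110.3]
tool_rot: [[-0.999, -0.038, 0.002], [-0.038, 0.999, 0.0], [-0.002, 0.0, -1.0]]
ft_force: [1.0, -0.4, 0.0]
opening: 0.772
grasp_force: 0.0
```

play_rows(plan=[[0,-30,-30,0],[0,0,-40,0],[0,0,-30,0],[0,0,0,0],[0,0,0,0]])

```text
time_s: 17.28
ee_pos: [444.2, 112.9, 211.2]
tool_rot: [[-0.999, -0.036, 0.005], [-0.036, 0.999, 0.0], [-0.005, 0.0, -1.0]]
ft_force: [-0.2, -0.0, -0.9]
opening: 0.773
grasp_force: 0.0
```

```bash
cat > bob.py <<'E'
from h import *
s=env.get_state();print(np.round(s["ee_pos"],1),s["opening"])
P={}
for n in ("wrist","scene","top"):
    im=snapshot(n); cv2.imwrite(f"pics/{n}_{s['time_s']:.0f}.png",im)
    g=(im.max(2)<45).astype(np.uint8)
    N,L,st,ce=cv2.connectedComponentsWithStats(g)
    lo,hi=(600,4500) if n=="wrist" else (150,500)
    P[n]=[(ce[i],st[i]) for i in range(1,N) if lo<st[i,4]<hi]
for a,q in P["wrist"]: print("wrist",np.round(a,1),q,np.round(at_z("wrist",a,30),1))
for a,_ in P["scene"]:
    for b,_ in P["top"]:
        X,e=tri([ray("scene",a),ray("top",b)])
        if e[0]<3 and -5<X[2]<45: print(np.round(X,1),"wrist px",np.round(proj("wrist",X)))
for n in("wrist","scene","top"):
    for r in spot_point(n,"bobbin_1_c"): print(n,round(r["p"],2),np.round(r["centre"],1),np.round(at_z(n,r["centre"],20),1))
E
python3 bob.py; ls pics
```

```text
[444.2 112.9 211.2] 0.7726389052033528
wrist [322.1 176.9] [ 298  150   50   53 1775] [430.4 114.3  30. ]
wrist [299.7 254.4] [277 230  46  53 936] [513.3  93.9  30. ]
[615.3  76.8  15.4] wrist px [284. 330.]
[525.5  95.6  15.8] wrist px [302. 260.]
wrist 0.77 [285.8 325.7] [605.9  79.2  20. ]
wrist 0.57 [ 96.2 226.2] [ 492.9 -122.    20. ]
scene 0.62 [303.3 185.2] [617.5  81.   20. ]
top 0.48 [292.8 190.1] [614.6  75.3  20. ]
c4.png
s1.png
s2.png
scene0.png
scene_17.png
t3.png
top0.png
top_17.png
w1.png
w3.png
wrist0.png
wrist_17.png
```

```bash
python3 - <<'E'
from h import *
im=cv2.imread("pics/wrist_17.png")[120:350,220:400];cv2.imwrite("pics/c5.png",cv2.resize(im,None,fx=2.6,fy=2.6,interpolation=2)*1)
E
```

```text
(no output)
```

View pics/c5.png

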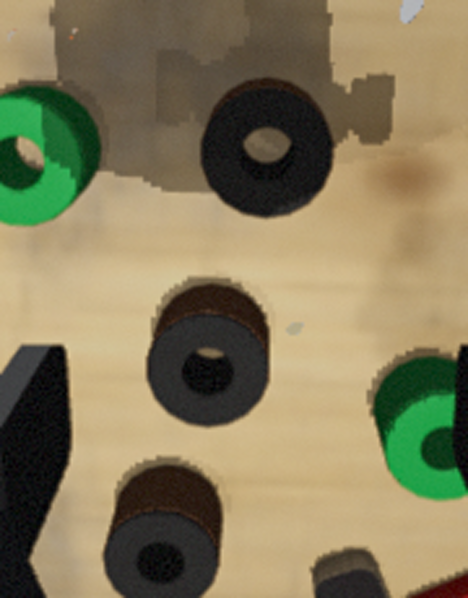

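```bash
python3 - <<'E'
from h import *
for p in ((323.1,178.8),(300,262),(282,336.5)): print(np.round(at_z("wrist",p,40),1))
E
```

```text
[430.4 115.3  40. ]
[517.3  94.9  40. ]
[606.   77.1  40. ]
```

play_rows(plan=[[6,3,35,0],[5,0,38,0],[0,0,38,0],[0,0,25,0],[0,0,15,0]])

```text
time_s: 18.0
ee_pos: [428.5, 115.5, 54.6]
tool_rot: [[-0.999, -0.037, -0.006], [-0.037, 0.999, -0.001], [0.006, -0.0, -1.0]]
ft_force: [-0.2, -0.7, -0.0]
opening: 0.769
grasp_force: 0.0
```

play_rows(plan=[[0,0,15,0],[0,0,15,0],[0,0,15,0],[0,0,12,0],[0,0,6,0]])

```text
time_s: 18.42
ee_pos: [429.8, 115.6, -6.8]
tool_rot: [[-0.999, -0.037, -0.004], [-0.037, 0.999, -0.0], [0.004, -0.0, -1.0]]
ft_force: [-0.8, -0.1, -0.4]
opening: 0.771
grasp_force: 0.0
```

play_rows(plan=[[0,0,0,0],[0,0,0,0],[0,0,0,0],[0,0,0,0],[0,0,0,0]], fingers=35)

```text
time_s: 18.83
ee_pos: [432.1, 115.7, -4.3]
tool_rot: [[-0.999, -0.037, 0.001], [-0.037, 0.999, 0.0], [-0.001, 0.0, -1.0]]
ft_force: [-0.3, -0.3, -1.8]
opening: 0.589
grasp_force: 31.3
```

play_rows(plan=[[0,0,-20,0],[0,0,-35,0],[0,0,-40,0],[-4,-20,-30,0],[-6,-38,-10,0]])

```text
time_s: 19.25
ee_pos: [446.1, 59.8, 135.0]
tool_rot: [[-0.999, -0.042, 0.007], [-0.042, 0.999, 0.001], [-0.007, 0.001, -1.0]]
ft_force: [1.8, -0.4, -1.4]
opening: 0.581
grasp_force: 31.9
```

play_rows(plan=[[-6,-40,0,0],[-6,-40,0,0],[-6,-40,0,0],[-6,-40,0,0],[-6,-35,0,0]])

```text
time_s: 19.67
ee_pos: [481.0, -138.3, 130.8]
tool_rot: [[-0.999, -0.035, 0.001], [-0.035, 0.999, -0.001], [-0.001, -0.001, -1.0]]
ft_force: [0.9, 0.0, -1.7]
opening: 0.584
grasp_force: 31.9
```

play_rows(plan=[[-6,-25,0,0],[-4.2,-15,0,0],[0,-6.7,0,0],[0,0,20,0],[0,0,20,0]])

```text
time_s: 20.08
ee_pos: [493.5, -181.9, 90.7]
tool_rot: [[-0.999, -0.037, 0.002], [-0.037, 0.999, -0.001], [-0.002, -0.001, -1.0]]
ft_force: [-1.4, -0.2, -2.2]
opening: 0.588
grasp_force: 31.9
```

play_rows(plan=[[0,0,15,0],[0,0,10,0],[0,0,5,0],[0,0,0,0],[0,0,0,0]])

```text
time_s: 20.5
ee_pos: [492.9, -181.5, 60.5]
tool_rot: [[-0.999, -0.037, 0.0], [-0.037, 0.999, 0.0], [-0.0, 0.0, -1.0]]
ft_force: [-0.2, 0.7, -0.7]
opening: 0.583
grasp_force: 31.9
```

play_rows(plan=[[0,0,5,0],[0,0,5,0],[0,0,4,0],[0,0,3,0],[0,0,3,0]])

```text
time_s: 20.92
ee_pos: [492.2, -182.1, 40.0]
tool_rot: [[-0.999, -0.036, -0.001], [-0.036, 0.999, -0.0], [0.001, -0.0, -1.0]]
ft_force: [-5.2, -0.0, 7.7]
opening: 0.587
grasp_force: 32.3
```

play_rows(plan=[[1,0,-2,0],[1,0,0,0],[1,0,0,0],[0,0,0,0],[0,0,0,0]])

```text
time_s: 21.33
ee_pos: [489.8, -182.2, 42.3]
tool_rot: [[-0.999, -0.036, 0.0], [-0.036, 0.999, -0.0], [-0.0, -0.0, -1.0]]
ft_force: [-0.4, -0.4, -1.6]
opening: 0.584
grasp_force: 31.9
```

play_rows(plan=[[0,0,2,0],[0,0,2,0],[0,0,2,0],[0,0,0,0],[0,0,0,0]])

```text
time_s: 21.75
ee_pos: [489.5, -182.0, 35.9]
tool_rot: [[-0.999, -0.037, -0.001], [-0.037, 0.999, 0.0], [0.001, 0.0, -1.0]]
ft_force: [0.2, -0.0, -1.4]
opening: 0.586
grasp_force: 31.9
```

play_rows(plan=[[0,0,7,0],[0,0,7,0],[0,0,7,0],[0,0,6,0],[0,0,4,0]])

```text
time_s: 22.17
ee_pos: [489.0, -181.8, 3.9]
tool_rot: [[-0.999, -0.037, -0.001], [-0.037, 0.999, 0.001], [0.001, 0.001, -1.0]]
ft_force: [-0.1, 0.7, -1.1]
opening: 0.587
grasp_force: 31.9
```

play_rows(plan=[[0,0,2,0],[0,0,1,0],[0,0,0,0],[0,0,0,0],[0,0,0,0]])

```text
time_s: 22.58
ee_pos: [489.9, -182.3, 2.4]
tool_rot: [[-0.999, -0.037, 0.001], [-0.037, 0.999, -0.0], [-0.001, -0.0, -1.0]]
ft_force: [-0.4, -0.1, -1.5]
opening: 0.588
grasp_force: 31.9
```

play_rows(plan=[[0,0,0,0],[0,0,0,0],[0,0,-20,0],[0,0,-35,0],[0,0,-40,0]], fingers=60)

```text
time_s: 23.0
ee_pos: [487.9, -181.2, 96.7]
tool_rot: [[-0.999, -0.036, -0.004], [-0.036, 0.999, 0.002], [0.004, 0.002, -1.0]]
ft_force: [1.0, 0.4, -0.1]
opening: 0.703
grasp_force: 0.0
```

play_rows(plan=[[-2,5,-38,0],[-7,30,-25,0],[-7,35,-20,0],[-7,35,-20,0],[-7,38,-11,0]], fingers=66)

```text
time_s: 23.42
ee_pos: [515.7, -37.5, 214.2]
tool_rot: [[-0.999, -0.035, 0.004], [-0.035, 0.999, -0.001], [-0.004, -0.001, -1.0]]
ft_force: [1.0, -0.3, 0.0]
opening: 0.777
grasp_force: 0.0
```

play_rows(plan=[[-7,40,0,0],[-7,40,0,0],[-6,35,0,0],[-2,17.5,0,0],[0,0,0,0]])

```text
time_s: 23.83
ee_pos: [531.6, 98.8, 211.4]
tool_rot: [[-0.999, -0.042, 0.001], [-0.042, 0.999, 0.001], [-0.001, 0.001, -1.0]]
ft_force: [0.4, -0.6, -0.4]
opening: 0.773
grasp_force: 0.0
```

play_rows(plan=[[0,0,0,0],[0,0,0,0],[0,0,0,0],[0,0,0,0],[0,0,0,0]])

```text
time_s: 24.25
ee_pos: [531.6, 94.0, 211.2]
tool_rot: [[-0.999, -0.035, 0.0], [-0.035, 0.999, -0.0], [-0.0, -0.0, -1.0]]
ft_force: [-0.3, 0.5, 0.0]
opening: 0.771
grasp_force: 0.0
```

```bash
python3 bob.py; python3 - <<'E'
from h import *
import glob,os
a=cv2.imread(max(glob.glob("pics/wrist_*"),key=os.path.getmtime));b=cv2.imread(max(glob.glob("pics/top_*"),key=os.path.getmtime))
cv2.imwrite("pics/c6.png",np.vstack([cv2.resize(a[130:270,200:440],(720,420),interpolation=2)[:340],cv2.resize(b[150:290,150:480],(720,305),interpolation=2)[:255]]))
E
```

```text
[531.6  94.  211.2] 0.771286595622568
wrist [550.6  95.8] [535  75  38  39 666] [437.3 306.6  30. ]
wrist [ 41.8 139.4] [   0  115   79   53 2292] [ 494.  -176.3   30. ]
wrist [320.5 179.9] [ 296  154   50   52 1755] [524.3  94.2  30. ]
wrist [  9.7 279.4] [  0 241  26  65 752] [ 644.9 -238.4   30. ]
wrist [ 84.2 275. ] [ 68 241  40  65 649] [ 636.8 -157.    30. ]
[ 496.5 -182.3   22.2] wrist px [ 42. 141.]
scene 0.93 [302.4 184.9] [617.   83.7  20. ]
top 0.68 [291.2 192.2] [608.5  80.   20. ]
```

View pics/c6.png

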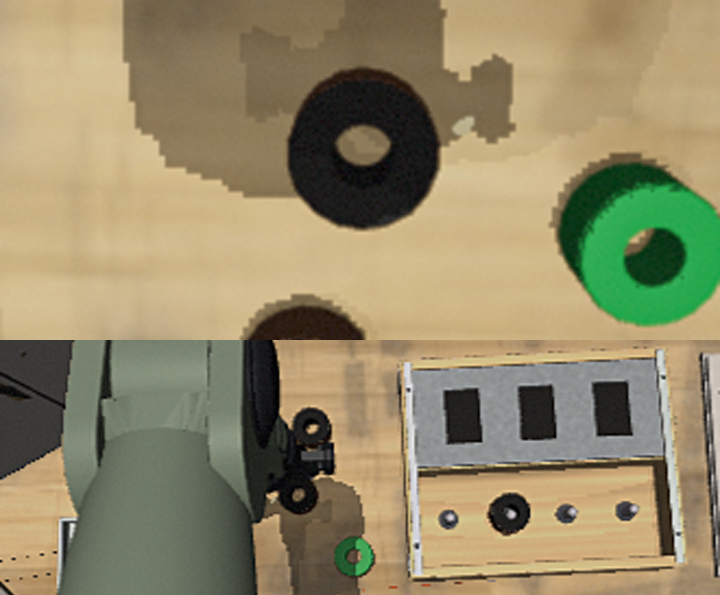

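play_rows(plan=[[6,1,35,0],[5,0,38,0],[0,0,38,0],[0,0,25,0],[0,0,15,0]])

```text
time_s: 24.97
ee_pos: [518.2, 95.6, 57.0]
tool_rot: [[-0.999, -0.037, -0.004], [-0.037, 0.999, -0.0], [0.004, -0.0, -1.0]]
ft_force: [-1.1, 1.1, 0.7]
opening: 0.769
grasp_force: 0.0
```

play_rows(plan=[[0,0,15,0],[0,0,15,0],[0,0,15,0],[0,0,12,0],[0,0,6,0]])

```text
time_s: 25.38
ee_pos: [519.6, 95.6, -4.3]
tool_rot: [[-0.999, -0.037, -0.002], [-0.037, 0.999, -0.0], [0.002, -0.0, -1.0]]
ft_force: [0.4, -0.1, -0.2]
opening: 0.77
grasp_force: 0.0
```

play_rows(plan=[[0,0,0,0],[0,0,0,0],[0,0,0,0],[0,0,0,0],[0,0,0,0]], fingers=35)

```text
time_s: 25.8
ee_pos: [521.0, 95.7, -2.2]
tool_rot: [[-0.999, -0.037, 0.001], [-0.037, 0.999, 0.0], [-0.001, 0.0, -1.0]]
ft_force: [-0.5, 1.0, -1.2]
opening: 0.57
grasp_force: 31.1
```

play_rows(plan=[[0,0,-20,0],[0,0,-35,0],[0,0,-40,0],[3,-20,-30,0],[5,-38,-10,0]])

```text
time_s: 26.22
ee_pos: [518.0, 39.4, 137.5]
tool_rot: [[-0.999, -0.042, 0.009], [-0.042, 0.999, 0.001], [-0.009, 0.001, -1.0]]
ft_force: [2.0, -0.4, -1.8]
opening: 0.565
grasp_force: 31.6
```

play_rows(plan=[[5,-40,0,0],[5,-40,0,0],[5,-40,0,0],[5,-40,0,0],[5,-40,0,0]])

```text
time_s: 26.63
ee_pos: [496.6, -165.2, 132.8]
tool_rot: [[-0.999, -0.037, 0.001], [-0.037, 0.999, -0.0], [-0.001, -0.0, -1.0]]
ft_force: [0.8, -0.1, -1.4]
opening: 0.568
grasp_force: 31.6
```

play_rows(plan=[[5,-40,0,0],[5,-35,0,0],[1,-16,0,0],[0,-5,20,0],[0,0,20,0]])

```text
time_s: 27.05
ee_pos: [490.7, -262.6, 93.2]
tool_rot: [[-0.999, -0.034, 0.004], [-0.034, 0.999, -0.003], [-0.004, -0.003, -1.0]]
ft_force: [0.1, 0.1, -1.0]
opening: 0.569
grasp_force: 31.7
```

play_rows(plan=[[0,0,15,0],[0,0,10,0],[0,0,5,0],[0,0,0,0],[0,0,0,0]])

```text
time_s: 27.47
ee_pos: [489.9, -259.5, 62.6]
tool_rot: [[-0.999, -0.037, 0.0], [-0.037, 0.999, -0.0], [-0.0, -0.0, -1.0]]
ft_force: [0.6, 0.2, -1.5]
opening: 0.569
grasp_force: 31.6
```

play_rows(plan=[[0,0,7,0],[0,0,6,0],[0,0,5,0],[0,0,4,0],[0,0,0,0]])

```text
time_s: 27.88
ee_pos: [488.8, -259.2, 39.1]
tool_rot: [[-0.999, -0.037, -0.001], [-0.037, 0.999, 0.001], [0.001, 0.001, -1.0]]
ft_force: [-0.4, 0.6, -0.4]
opening: 0.564
grasp_force: 31.6
```

play_rows(plan=[[0,0,2,0],[0,0,2,0],[0,0,2,0],[0,0,0,0],[0,0,0,0]])

```text
time_s: 28.3
ee_pos: [489.5, -259.7, 34.1]
tool_rot: [[-0.999, -0.037, -0.0], [-0.037, 0.999, 0.0], [0.0, 0.0, -1.0]]
ft_force: [-0.4, 0.7, -1.0]
opening: 0.569
grasp_force: 31.6
```

play_rows(plan=[[0,0,7,0],[0,0,7,0],[0,0,7,0],[0,0,6,0],[0,0,2,0]])

```text
time_s: 28.72
ee_pos: [488.6, -259.1, 3.6]
tool_rot: [[-0.999, -0.036, -0.002], [-0.036, 0.999, 0.001], [0.002, 0.001, -1.0]]
ft_force: [0.1, 0.6, -1.9]
opening: 0.572
grasp_force: 31.6
```

play_rows(plan=[[0,0,0,0],[0,0,1,0],[0,0,0,0],[0,0,0,0],[0,0,0,0]])

```text
time_s: 29.13
ee_pos: [489.7, -259.9, 4.4]
tool_rot: [[-0.999, -0.036, 0.0], [-0.036, 0.999, -0.0], [-0.0, -0.0, -1.0]]
ft_force: [-0.2, 0.0, -0.7]
opening: 0.569
grasp_force: 31.6
```

play_rows(plan=[[0,0,0,0],[0,0,0,0],[0,0,-20,0],[0,0,-35,0],[0,0,-40,0]], fingers=60)

```text
time_s: 29.55
ee_pos: [487.9, -258.6, 98.5]
tool_rot: [[-0.999, -0.036, -0.004], [-0.036, 0.999, 0.003], [0.004, 0.003, -1.0]]
ft_force: [0.5, -0.5, -0.6]
opening: 0.702
grasp_force: 0.0
```

play_rows(plan=[[0,20,-35,0],[-1,30,-28,0],[-1,32,-26,0],[-2,30,-25,0],[-2,30,-23,0]], fingers=66)

```text
time_s: 29.97
ee_pos: [490.3, -116.4, 238.2]
tool_rot: [[-0.999, -0.036, 0.002], [-0.036, 0.999, -0.001], [-0.002, -0.001, -1.0]]
ft_force: [1.0, 0.3, -0.7]
opening: 0.777
grasp_force: 0.0
```

play_rows(plan=[[0,0,0,7],[0,0,0,7],[0,0,0,7],[0,0,0,7],[0,0,0,7]])

```text
time_s: 30.38
ee_pos: [490.4, -117.4, 236.6]
tool_rot: [[-0.837, 0.548, 0.001], [0.548, 0.837, -0.0], [-0.001, 0.0, -1.0]]
ft_force: [0.2, -0.2, 0.7]
opening: 0.775
grasp_force: 0.0
```

play_rows(plan=[[0,0,0,7],[0,0,0,7],[0,0,0,7],[0,0,0,7],[0,0,0,7]])

```text
time_s: 30.8
ee_pos: [490.3, -117.6, 236.4]
tool_rot: [[-0.371, 0.929, 0.0], [0.929, 0.371, -0.0], [-0.0, 0.0, -1.0]]
ft_force: [-0.2, 0.8, 0.1]
opening: 0.774
grasp_force: 0.0
```

play_rows(plan=[[0,0,0,7],[0,0,0,7],[0,0,0,6],[0,0,0,0],[0,0,0,0]])

```text
time_s: 31.22
ee_pos: [490.3, -117.6, 236.3]
tool_rot: [[-0.039, 0.999, 0.0], [0.999, 0.039, -0.0], [-0.0, 0.0, -1.0]]
ft_force: [0.4, 1.0, 0.3]
opening: 0.773
grasp_force: 0.0
```

```bash
python3 bob.py; python3 - <<'E'
from h import *
import glob,os
a=cv2.imread(max(glob.glob("pics/wrist_*"),key=os.path.getmtime));cv2.imwrite("pics/c7.png",cv2.resize(a[60:360,120:520],(800,600),interpolation=2))
E
```

```text
[ 490.3 -117.6  236.3] 0.7726680552384837
wrist [598.8 129.8] [ 578   85   41   98 1185] [775.1 -52.3  30. ]
wrist [317.4 234.5] [301 214  38  47 822] [ 488.5 -177.5   30. ]
[615.   76.7  16. ] wrist px [457. -14.]
wrist 0.56 [371.7 260.1] [ 553.6 -210.6   20. ]
wrist 0.42 [319.2 368.1] [ 497.2 -364.2   20. ]
scene 0.95 [302.  184.7] [617.  85.  20.]
top 0.8 [293.1 186.3] [625.9  74.4  20. ]
```

View pics/c7.png

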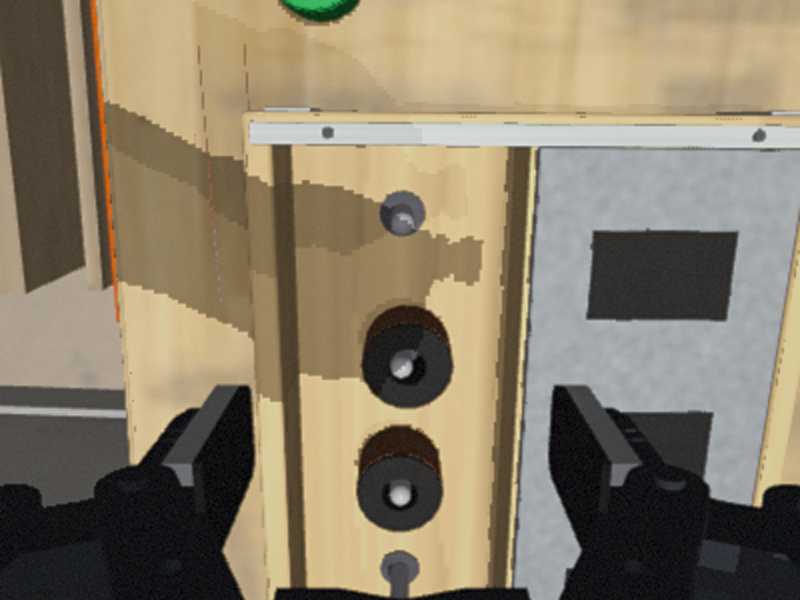

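play_rows(plan=[[29,21,2,0],[29,21,2,0],[29,22,2,0],[29,22,2,0],[29,22,1,0]])

```text
time_s: 31.93
ee_pos: [593.6, 32.7, 226.9]
tool_rot: [[-0.037, 0.999, -0.0], [0.999, 0.037, -0.0], [-0.0, -0.0, -1.0]]
ft_force: [0.8, -0.6, 0.2]
opening: 0.776
grasp_force: 0.0
```

play_rows(plan=[[20,14,0,0],[11,6.6,0,0],[0,0,0,0],[0,0,0,0],[0,0,0,0]])

```text
time_s: 32.35
ee_pos: [611.7, 62.0, 227.1]
tool_rot: [[-0.036, 0.999, -0.001], [0.999, 0.036, -0.001], [-0.001, -0.001, -1.0]]
ft_force: [0.0, -1.0, -0.5]
opening: 0.771
grasp_force: 0.0
```

```bash
python3 - <<'E'
from h import *
s=env.get_state();print(s["ee_pos"])
print("cab",at_z("scene",(333,153),0),at_z("scene",(225,148),0))
a=snapshot("wrist");cv2.imwrite("pics/wA.png",a);cv2.imwrite("pics/c8.png",cv2.resize(a[60:360,120:520],(800,600),interpolation=2))
i=camera_info("wrist"); 
# s1 as seen earlier, pose shifted
d=s["ee_pos"]-np.array([490.3,-117.6,236.3])
print("s1",at_z("wrist",(320.5,171),49+d[2])-d)
g=(a.max(2)<45).astype(np.uint8);N,L,st,ce=cv2.connectedComponentsWithStats(g)
for k in range(1,N):
    if 600<st[k,4]<4500:print(ce[k],st[k],at_z("wrist",ce[k],40))
E
```

```text
[611.70108747  62.02862094 227.05090833]
cab [787.88122888  96.21109463   0.        ] [6.21378875e+02 3.71284706e+02 1.13686838e-13]
s1 [ 489.20836022 -103.20908054   49.        ]
[566.16484848 124.30666667] [470 121 170   9 825] [847.85282645 130.27816465  40.        ]
[318.92307692 177.7972973 ] [300 150  45  46 962] [609.24727163  69.47622847  40.        ]
[610.34249714 217.76059565] [ 592  188   41   63 1746] [915.57291765  37.66854322  40.        ]
```

View pics/c8.png

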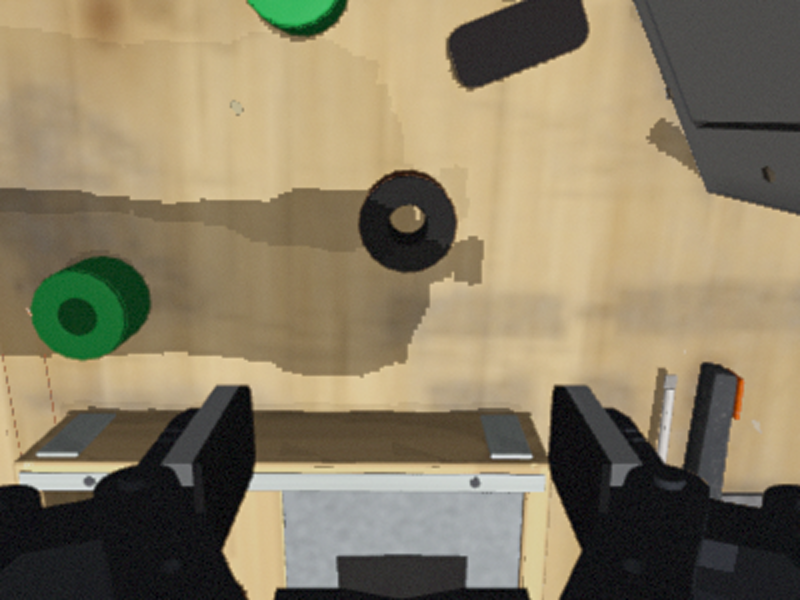

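play_rows(plan=[[8,2,35,0],[6.4,0.8,38,0],[0,0,38,0],[0,0,35,0],[0,0,20,0]])

```text
time_s: 32.82
ee_pos: [611.7, 76.1, 57.6]
tool_rot: [[-0.035, 0.999, -0.005], [0.999, 0.035, -0.0], [-0.0, -0.005, -1.0]]
ft_force: [-1.4, -0.6, -0.3]
opening: 0.771
grasp_force: 0.0
```

play_rows(plan=[[0,0,15,0],[0,0,15,0],[0,0,15,0],[0,0,12,0],[0,0,7,0]])

```text
time_s: 33.23
ee_pos: [613.6, 76.3, -4.0]
tool_rot: [[-0.035, 0.999, -0.002], [0.999, 0.035, -0.0], [-0.0, -0.002, -1.0]]
ft_force: [-0.7, 0.4, 0.1]
opening: 0.773
grasp_force: 0.0
```

play_rows(plan=[[0,0,0,0],[0,0,0,0],[0,0,0,0],[0,0,0,0],[0,0,0,0]], fingers=35)

```text
time_s: 33.65
ee_pos: [615.3, 77.5, -2.0]
tool_rot: [[-0.037, 0.999, 0.001], [0.999, 0.037, 0.0], [-0.0, 0.001, -1.0]]
ft_force: [0.3, 0.5, -1.0]
opening: 0.581
grasp_force: 31.2
```

play_rows(plan=[[0,0,-20,0],[0,0,-35,0],[0,0,-40,0],[-10,-8,-30,0],[-25,-19,-10,0]])

```text
time_s: 34.07
ee_pos: [594.1, 43.3, 138.2]
tool_rot: [[-0.041, 0.999, 0.011], [0.999, 0.041, 0.001], [0.0, 0.011, -1.0]]
ft_force: [0.9, -1.0, -0.8]
opening: 0.585
grasp_force: 31.5
```

play_rows(plan=[[-29,-22,0,0],[-29,-22,0,0],[-29,-22,0,0],[-29,-20,0,0],[-15,-12,0,0]])

```text
time_s: 34.48
ee_pos: [494.0, -95.3, 132.7]
tool_rot: [[-0.034, 0.999, -0.0], [0.999, 0.034, -0.001], [-0.001, -0.0, -1.0]]
ft_force: [0.3, 0.2, 0.6]
opening: 0.587
grasp_force: 31.5
```

play_rows(plan=[[-8,-5,0,0],[-1.8,-1.7,20,0],[0,0,25,0],[0,0,20,0],[0,0,5,0]])

```text
time_s: 34.9
ee_pos: [488.1, -102.0, 59.9]
tool_rot: [[-0.037, 0.999, -0.003], [0.999, 0.037, 0.002], [0.002, -0.003, -1.0]]
ft_force: [-1.2, 0.1, -1.2]
opening: 0.587
grasp_force: 31.5
```

play_rows(plan=[[0,0,0,0],[0,0,0,0],[0,0,0,0],[0,0,0,0],[0,0,0,0]])

```text
time_s: 35.32
ee_pos: [490.4, -103.2, 63.2]
tool_rot: [[-0.037, 0.999, 0.002], [0.999, 0.037, -0.001], [-0.001, 0.002, -1.0]]
ft_force: [0.5, -0.5, -1.6]
opening: 0.586
grasp_force: 31.5
```

play_rows(plan=[[0,0,7,0],[0,0,6,0],[0,0,5,0],[0,0,4,0],[0,0,0,0]])

```text
time_s: 35.73
ee_pos: [488.5, -102.7, 38.9]
tool_rot: [[-0.036, 0.999, -0.002], [0.999, 0.036, 0.001], [0.001, -0.002, -1.0]]
ft_force: [-0.6, -1.1, -1.0]
opening: 0.582
grasp_force: 31.5
```

play_rows(plan=[[0,0,2,0],[0,0,2,0],[0,0,2,0],[0,0,0,0],[0,0,0,0]])

```text
time_s: 36.15
ee_pos: [489.4, -103.0, 34.1]
tool_rot: [[-0.036, 0.999, -0.0], [0.999, 0.036, 0.0], [0.0, -0.0, -1.0]]
ft_force: [0.5, 0.1, -0.7]
opening: 0.585
grasp_force: 31.5
```

play_rows(plan=[[0,0,7,0],[0,0,7,0],[0,0,7,0],[0,0,6,0],[0,0,2.5,0]])

```text
time_s: 36.57
ee_pos: [488.6, -102.7, 3.3]
tool_rot: [[-0.036, 0.999, -0.002], [0.999, 0.036, 0.001], [0.001, -0.002, -1.0]]
ft_force: [-0.5, 0.3, 0.2]
opening: 0.584
grasp_force: 31.5
```

play_rows(plan=[[0,0,0,0],[0,0,1,0],[0,0,0,0],[0,0,0,0],[0,0,0,0]])

```text
time_s: 36.98
ee_pos: [489.7, -103.1, 3.9]
tool_rot: [[-0.037, 0.999, 0.001], [0.999, 0.037, -0.0], [-0.0, 0.001, -1.0]]
ft_force: [0.1, 0.1, -0.4]
opening: 0.587
grasp_force: 31.5
```

play_rows(plan=[[0,0,0,0],[0,0,0,0],[0,0,-20,0],[0,0,-35,0],[0,0,-40,0]], fingers=62)

```text
time_s: 37.4
ee_pos: [487.2, -102.3, 98.2]
tool_rot: [[-0.036, 0.999, -0.005], [0.999, 0.036, 0.001], [0.002, -0.005, -1.0]]
ft_force: [1.5, 0.3, -0.2]
opening: 0.728
grasp_force: 0.0
```

play_rows(plan=[[0,20,-30,0],[0,30,-25,0],[0,30,-20,0],[0,28,0,0],[0,0,0,0]], fingers=0)

```text
time_s: 37.82
ee_pos: [602.9, -99.6, 175.6]
tool_rot: [[-0.038, 0.999, 0.007], [0.999, 0.038, -0.002], [-0.002, 0.007, -1.0]]
ft_force: [-0.6, 0.6, 0.2]
opening: 0.016
grasp_force: 0.0
```

```bash
python3 - <<'E'
from h import *
print(env.get_state()["ee_pos"])
b=snapshot("scene");snapshot("top")
cv2.imwrite("pics/c9.png",cv2.resize(b[120:320,140:500],(792,440),interpolation=2))
for n in("scene","top"):
    for q,z in (("cover_mid",64),("core_1_c",27),("bobbin_1_c",26)):
        for r in spot_point(n,q): print(n,q,round(r["p"],2),np.round(at_z(n,r["centre"],z)))
E
```

```text
[602.91724809 -99.57108069 175.56320281]
scene cover_mid 0.57 [ 626. -213.   64.]
scene cover_mid 0.48 [ 479. -184.   64.]
scene core_1_c 0.24 [501. -96.  27.]
top cover_mid 0.88 [ 619. -218.   64.]
top core_1_c 0.34 [656. 224.  27.]
```

View pics/c9.png

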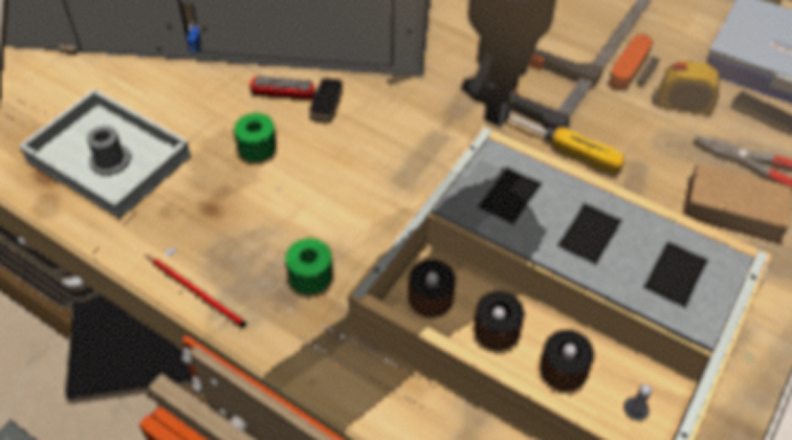

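play_rows(plan=[[-30,4,5,0],[-35,5,10,0],[-35,4,20,0],[-16,2,30,0],[0,0,25,0]])

```text
time_s: 38.63
ee_pos: [616.9, -219.0, 82.8]
tool_rot: [[-0.032, 0.999, 0.002], [0.999, 0.032, -0.002], [-0.002, 0.002, -1.0]]
ft_force: [0.6, 0.9, -0.2]
opening: 0.003
grasp_force: 0.0
```

play_rows(plan=[[0,0,12,0],[0,0,6,0],[0,0,2,0],[0,0,0,0],[0,0,0,0]])

```text
time_s: 39.05
ee_pos: [617.7, -214.1, 65.3]
tool_rot: [[-0.038, 0.999, 0.002], [0.999, 0.038, -0.001], [-0.001, 0.002, -1.0]]
ft_force: [0.4, 0.7, 0.4]
opening: 0.001
grasp_force: 0.0
```

play_rows(plan=[[0,0,2,0],[0,0,2,0],[0,0,2,0],[0,0,1,0],[0,0,0,0]])

```text
time_s: 39.47
ee_pos: [617.6, -214.5, 59.9]
tool_rot: [[-0.037, 0.999, 0.003], [0.999, 0.037, -0.001], [-0.001, 0.003, -1.0]]
ft_force: [-5.3, 1.9, 16.4]
opening: 0.0
grasp_force: 8.3
```

play_rows(plan=[[0,-3,0,0],[0,-8,0,0],[0,-10,0,0],[0,-10,0,0],[0,-10,0,0]])

```text
time_s: 39.88
ee_pos: [578.9, -215.7, 59.9]
tool_rot: [[-0.038, 0.999, 0.008], [0.999, 0.038, -0.0], [-0.0, 0.008, -1.0]]
ft_force: [1.8, 3.7, 13.1]
opening: 0.002
grasp_force: 6.4
```

play_rows(plan=[[0,-10,0,0],[0,-10,0,0],[0,-10,0,0],[0,-10,0,0],[0,-10,0,0]])

```text
time_s: 40.3
ee_pos: [528.9, -217.3, 59.9]
tool_rot: [[-0.038, 0.999, 0.008], [0.999, 0.038, 0.001], [0.0, 0.008, -1.0]]
ft_force: [2.3, 5.8, 16.0]
opening: 0.001
grasp_force: 7.7
```

play_rows(plan=[[0,-10,0,0],[0,-10,0,0],[0,-8,0,0],[0,-5,0,0],[0,-2,0,0]])

```text
time_s: 40.72
ee_pos: [493.3, -218.5, 59.8]
tool_rot: [[-0.037, 0.999, 0.007], [0.999, 0.037, 0.001], [0.001, 0.007, -1.0]]
ft_force: [1.3, 5.4, 16.8]
opening: 0.001
grasp_force: 8.6
```

play_rows(plan=[[0,-2,0,0],[0,-2,0,0],[0,-2,0,0],[0,0,0,0],[0,0,0,0]])

```text
time_s: 41.13
ee_pos: [489.9, -220.0, 59.9]
tool_rot: [[-0.038, 0.999, 0.011], [0.999, 0.038, -0.001], [-0.002, 0.011, -1.0]]
ft_force: [5.7, 3.2, 11.8]
opening: -0.001
grasp_force: 6.0
```

play_rows(plan=[[0,-2,0.5,0],[0,-2,0,0],[0,-2,0,0],[0,0,0,0],[0,0,0,0]])

```text
time_s: 41.55
ee_pos: [485.1, -221.3, 59.9]
tool_rot: [[-0.038, 0.999, 0.013], [0.999, 0.038, -0.003], [-0.004, 0.013, -1.0]]
ft_force: [7.1, 1.3, 12.6]
opening: -0.002
grasp_force: 6.0
```

play_rows(plan=[[0,0,-20,0],[0,0,-35,0],[0,0,-40,0],[40,0,-10,0],[40,0,0,0]])

```text
time_s: 41.97
ee_pos: [479.0, -141.5, 165.4]
tool_rot: [[-0.032, 0.999, 0.009], [0.999, 0.032, -0.004], [-0.004, 0.008, -1.0]]
ft_force: [0.4, -0.5, -0.8]
opening: -0.001
grasp_force: 0.0
```

play_rows(plan=[[40,0,-10,0],[40,0,-10,0],[40,0,0,0],[40,0,0,0],[20,0,0,0]])

```text
time_s: 42.38
ee_pos: [468.6, 44.0, 181.9]
tool_rot: [[-0.04, 0.999, 0.001], [0.999, 0.04, 0.001], [0.001, 0.001, -1.0]]
ft_force: [0.4, 0.2, 0.1]
opening: -0.001
grasp_force: 0.0
```

```bash
python3 - <<'E'
from h import *
P={}
for n in ("scene","top"):
    im=snapshot(n); g=(im.max(2)<45).astype(np.uint8)
    N,L,st,ce=cv2.connectedComponentsWithStats(g)
    P[n]=[ce[i] for i in range(1,N) if 300<st[i,4]<600]
    if n=="scene": cv2.imwrite("pics/c10.png",cv2.resize(im[120:320,140:500],(792,440),interpolation=2))
for a in P["scene"]:
    for b in P["top"]:
        X,e=tri([ray("scene",a),ray("top",b)])
        if e[0]<6 and 20<X[2]<90: print(np.round(a),np.round(b),np.round(X,1),np.round(e,1))
E
```

```text
[345. 245.] [365. 230.] [ 492.8 -125.6   62.1] [0.5 0.5]
[384. 265.] [399. 228.] [ 496.5 -220.8   61.3] [0.6 0.6]
[425. 287.] [434. 226.] [ 499.8 -315.9   61.1] [0.6 0.6]
```

View pics/c10.png

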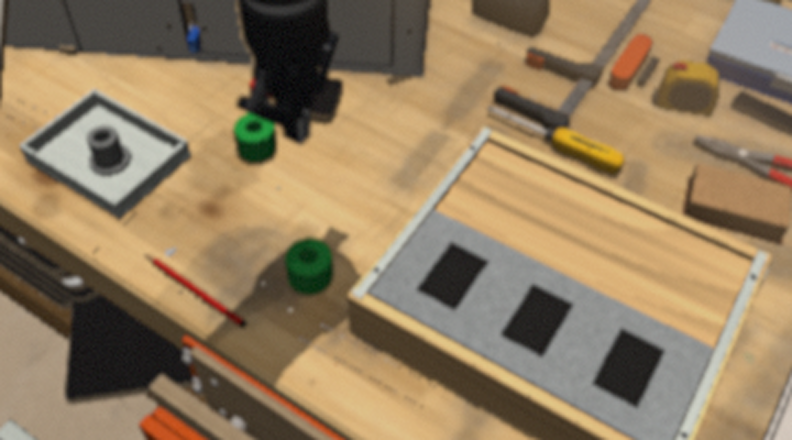

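```bash
python3 -c "
from plant import env
print(env.get_state()['time_s'],env.sign_off())"
```

```text
the job is handed in; nothing more can be done
42.4833 None
```

The job is handed in after 42.5 s on the robot's clock, and `sign_off` returned no verdict. The one core is in the tray and all three black bobbins present sit on spindles 1, 2 and 3. The cover measured shut in the last images, and the bystanders and green look-alikes were not touched.

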